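# Check two arm-rest pads with a firmness gauge and fit the firm one

## Robot

A 6-joint arm with a two-finger parallel gripper is mounted at the origin on the work surface. World frame = base frame: x ahead of the robot, y to its left, z up, the work surface at z = 0. Lengths are in m, angles in rad, forces in N, time in s.
With the tool pointing down it reaches from about 0.325 to 0.875 m from the base axis. Payload 4.4 kg.
Tool frame: the origin (TCP) lies on the mounting face of the last link; the fingertips stand 173 mm ahead of it and the grasp point (between the pads) lies 155 mm ahead of it (bot.nose_length is the distance from the TCP to the fingertips, in m); z points along the fingers, y is the line along which they close (so a half turn about z gives the same grasp; the last joint's range is limited). The gripper opens to 85 mm and grips with 20 to 120 N. Pads are 22 mm wide; open, the fingers measure 114 mm over their backs; the gripper's body (76 mm by 85 mm) begins 54 mm behind the grasp point. The pads swing forward as they close: fully open they stand 13 mm farther back than shut.
Start: joints at [1.03, 0.207, 1.542, -0, 1.393, -0.15], TCP at [0.219, 0.532, 0.405] pointing down, gripper open.
Joint ranges: [-2.73, 2.73], [-0.86, 2.22], [0.23, 2.46], [-1.11, 4.25], [0.08, 2.63], [-2.82, 2.82]. Speed limits (rad/s): [2.79, 2.79, 3.14, 3.14, 3.14, 3.14].

## Interface

Orientations are given as [roll, pitch, yaw] about the fixed x, y, z axes, in that order (R = Rz(yaw) Ry(pitch) Rx(roll)).
In Python, from cell import bot gives the robot as it stands. The module is installed in compiled form; this text tells all that it offers.
- The arm moves only by the tool send_rows, never from a script. Its argument "plan" is a list of rows, each a list of 3 entries, a list of its own where there are three numbers: the shift along the tool's x, y, z in cm, then the turn, a rotation vector about the tool's x, y, z in degrees, then the finger opening in cm, from 0 to 8.54. A call has exactly 8 rows; each row is the pose to reach, as a shift and turn from the pose commanded when the call began, along the tool's axes at that moment; what a row does not reach only later rows make up. A row lasts 1/8 s, in which the tool goes at most 62.5 mm and 10.7 degrees, less where a joint would pass 70% of its speed; a pose out of reach is approached as far as the arm can. A call with a gripper value outside its range is refused whole. The fingers move at their own pace and stop on an object; "force" is the grip in N (left out, the last holds). Time passes only in rows, so rows that repeat a pose let the fingers close, or fill a call up. It gives the time, the measured TCP pose, the force, the opening and the grip force at its end, in the units of the state.
- bot.state(): the state, without advancing time (a new reading comes with each control period).
- bot.read_camera(name): name is "scene" or "top"; returns (picture, depth): 480x640x3 uint8, red, green, blue; 480x640 float32, m along the optical axis (not along the pixel's ray), 0 where there is no reading.
- bot.camera_model(name): a dict with "vertical_fov" (degrees; the focal length in pixels is half the picture's height over the tangent of half this angle, whatever the lens; pixels are square), "cx", "cy" (the principal point, pixels), "extrinsics" (4x4, takes a point from camera to world coordinates). Camera axes: x right, y down, z forward; pixel columns grow to the right and rows downward; lengths in m; the calibration is good to about 2 mm. A picture is of the moment at which its call begins. camera_model takes no time and is no camera call.
- bot.finish_job(): hands the job in; it is judged then, once.
The state is a dict: "t": time; "qpos": joint angles; "joint_velocities": joint speeds; "joint_torque": joint torques, N m; "tcp_pos": TCP position; "tcp_rot": TCP orientation; "wrist_force": force on the tool from outside, world axes, zero at the start; "wrist_torque": the same for the moment, N m; "finger_gap": finger opening in m; "grip_force": force on a finger pad.
Only numpy, scipy, OpenCV 4.12 (cv2) and the standard library are available. Lean on these libraries where they do the work, as an engineer would, in place of code of your own. Each camera call takes 0.05 s, during which the arm holds its last target. There are 200 camera calls.

## Task

Use the sprung-pin gauge to find out which of the two arm-rest pads is still firm: press its pin into the middle of the cushion of the left pad (as the robot sees it), foot flat down on the pad for about half a second, then do the same on the right pad. Stand the gauge back in the middle of its stand and slide the firmer pad, lying flat, endways under the bar of the arm-rest bracket until it is fully home against the stop. Leave the softer pad where it lies and do not disturb the other things.

Things in the scene. Friction and masses are not known exactly. Their poses are not given: they have to be found in the camera images.
- gauge_grip (a point): Firmness gauge, an upright hand tool, 400 g, 141 mm tall: round steel foot (60 mm across, 8 mm thick), grey housing, black handle on top. Point: middle of the handle, 118 mm above the foot's underside; the handle is 34 (x) by 30 mm (y), 90 to 141 mm above it. z up, x to the dial's side. At the start it stands in the middle of its stand, axes along the stand's.
- gauge_foot (a point): Middle of the underside of the gauge's foot, 118 mm below gauge_grip, same axes. The sprung pin (8 mm thick) sticks out 14 mm below this point when free. The round dial on the gauge (60 mm) juts out to x = +52 mm, 25 to 86 mm above the foot's underside.
- gauge_pin (a joint): How far the pin is pushed back into the gauge: 0 free, 0.014 m level with the foot. Spring 400 N/m, at most 6 N. With the foot flat on a pad the cushion has sunk 14 mm minus this: a firm cushion pushes the pin back about 12 mm or more (sinks 2 mm or less), a soft one only about 3 mm (sinks about 11 mm).
- gauge_needle (a joint): Turn of the black needle on the gauge's dial, rad, 0 with the pin free. It turns clockwise, 0.17 rad (10 degrees) per mm of pushed-back pin, from the first to the last of 8 marks, one every 2 mm. Seen from in front of the dial it leans left of upright for a soft cushion and right of upright for a firm one.
- stand: The gauge's stand, a fixed aluminium block 90 mm along x, 86 mm along y, 36 mm high, with an open slot along x in the middle of its top (30 mm wide, 28 mm deep): the pin hangs in it while the gauge's foot rests on both cheeks. Origin: centre of the underside; z up.
- pad_a_mid (a point): One of two arm-rest pads that look alike, lying on the table: rigid grey block 140 (x) by 66 (y) by 34 mm high, 300 g, the same either way round, with a sprung black rubber cushion strip (94 by 34 mm) in the middle of its top, level with the frame. Point: centre of the block, 17 mm up; z up. Either pad may be the left one (greater world y); find the firm one with the gauge.
- pad_b_mid (a point): The other arm-rest pad, same looks, size and point as pad_a.
- bracket: Fixed arm-rest bracket, origin on the table. White guides, inner faces at y = +-37 mm, x = -30 to 35; steel bar across them, x = -30 to 10, underside 42, top 60 mm high (bolt heads to 66); stop wall behind, near face x = 20; black hand grip at x = 85, 87 mm high. No floor: a pad slides in on the table towards +x; home, its centre is at x = -50, y = 0, with 90 mm outside the bar.
- bottle: Bystander: black jar, 48 mm across, 100 mm high. Origin: centre of the underside.
- tape_roll: Bystander: roll of paper tape lying flat, 52 mm across, 20 mm high, between the pads and the bracket. Origin: centre of the underside.
- dish: Bystander: steel bowl, 120 mm across, 45 mm high. Origin: centre of the underside.
- pen: Bystander: marker pen lying beyond the pads, 130 mm along y, 13 mm high. Origin: centre of the underside.
- glove_box: Bystander: cardboard box, 120 x 230 mm, 75 mm high, at the left side of the table. Origin: centre of the underside.
Mind the look-alikes: they are no part of the job. Leave any pink or purple look-alike of the part that bears pad_b_mid alone.

How it is judged:
By the outcome, as a careful person would: the job done as asked, in the order asked, and still so for the second after the job is handed in, with the robot touching nothing.
It also fails if it takes over 58 s, if anything falls off the work surface, if the arm or the gripper's body presses on something with over 40 N, if the wrist force passes 120 N, or if a joint passes its speed limit or range.

## Working session

There is one attempt and no reset: what is moved stays moved. The work goes in short steps, Python scripts to look and compute and a tool call to move; the robot and the scene stay as the last step left them, time stands still between calls to the robot, and variables do not carry over. Pictures are saved under pics/ and viewed, at most 10 in all, crops included, and the job is handed in when it is done.

Besides the shell and the picture viewer there is one more tool, called after "Call:" as a command line: name --argument value ..., lists and objects as JSON in quotes. send_rows: Moves the arm, as the interface text tells. Its arguments: {"type":"object","properties":{"plan":{"type":"array"},"force":{"type":"number"}},"required":["plan"]}

```bash
mkdir -p pics
cat > h.py <<'E'
import numpy as np, cv2
from cell import bot
def cam(n):
    m=bot.camera_model(n); f=240/np.tan(np.radians(m["vertical_fov"])/2)
    return f,m["cx"],m["cy"],np.array(m["extrinsics"])
def ray(n,u,v,z):
    f,cx,cy,E=cam(n); d=E[:3,:3]@np.array([(u-cx)/f,(v-cy)/f,1.]); o=E[:3,3]
    return o+d*(z-o[2])/d[2]
def proj(n,p):
    f,cx,cy,E=cam(n); q=E[:3,:3].T@(np.array(p)-E[:3,3]); return np.array([cx+f*q[0]/q[2],cy+f*q[1]/q[2]])
def cloud(n,D):
    f,cx,cy,E=cam(n); v,u=np.mgrid[:480,:640]
    P=np.stack([(u-cx)/f*D,(v-cy)/f*D,D],-1)@E[:3,:3].T+E[:3,3]; return P
def shot(n,tag):
    I,D=bot.read_camera(n); cv2.imwrite(f"pics/{tag}.png",I[...,::-1]); np.save(f"/tmp/{tag}.npy",D); return I,D
E
python3 - <<'E'
from h import *
for n in("scene","top"):
    shot(n,n+"0"); print(n,np.round(cam(n)[3],3).tolist(),cam(n)[:3])
print(bot.state()); print(bot.nose_length)
E
```

```text
scene [[-0.821, 0.362, -0.441, 1.092], [0.571, 0.541, -0.618, 0.878], [0.015, -0.759, -0.651, 1.003], [0.0, 0.0, 0.0, 1.0]] (np.float64(528.1333852784059), 318.9371955206887, 247.7806378259117)
top [[-0.019, -0.998, 0.052, 0.427], [-1.0, 0.019, -0.001, 0.042], [-0.0, -0.052, -0.999, 1.471], [0.0, 0.0, 0.0, 1.0]] (np.float64(533.6550902385942), 322.13948849336504, 232.82505746012922)
{'t': 0.1, 'qpos': array([ 1.03052539e+00,  2.07343543e-01,  1.54279074e+00, -1.60405909e-05,
        1.39350206e+00, -1.50477823e-01]), 'joint_velocities': array([-1.31474981e-03, -9.70175936e-04, -3.18496213e-03, -5.75098014e-04,
       -4.65534228e-05,  1.18725794e-03]), 'joint_torque': array([-2.43517261e-04, -3.84087217e+01, -2.92549270e+01, -1.83506299e-04,
        4.71994572e-03,  7.26792621e-06]), 'tcp_pos': array([0.21833192, 0.53158891, 0.40364619]), 'tcp_rot': array([-3.13956969e+00, -2.90765994e-04,  2.75180209e+00]), 'wrist_force': array([ 0.36368169,  0.75085492, -0.57108157]), 'wrist_torque': array([ 0.05894473,  0.01073449, -0.00302385]), 'grip_force': 0.0, 'finger_gap': 0.08551101112973312}
0.1734
```

View pics/scene0.png

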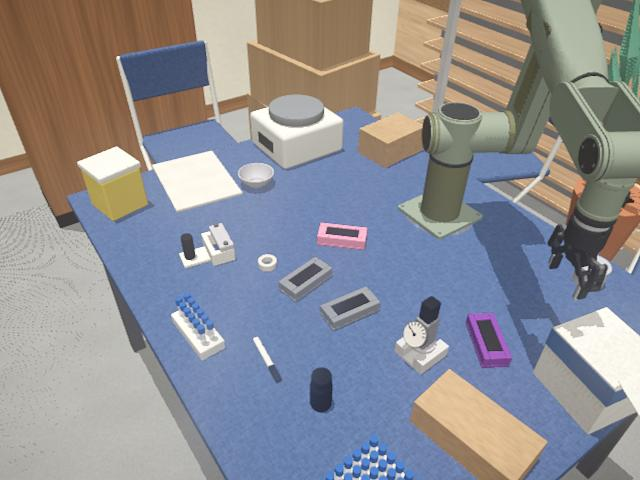

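View pics/top0.png

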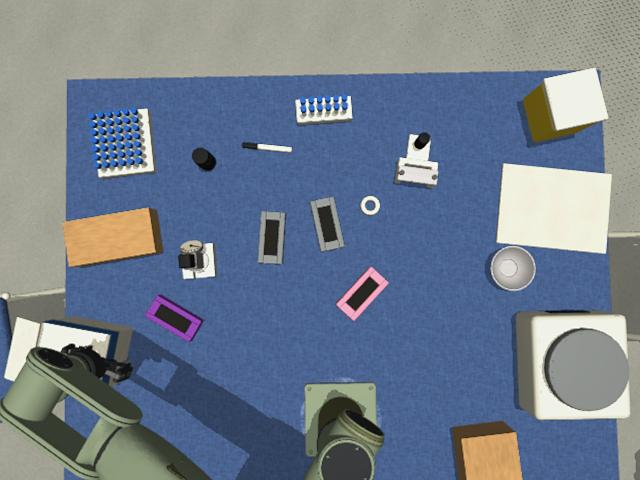

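The scene view shows the gauge on its stand at (420,335) and the grey pads at (305,279) and (350,308). The bracket is at (210,245), the pen at (266,357), the jar at (321,390) and the tape at (267,262). In the top view the gauge is at (197,258), the left pad at (271,237), the right pad at (326,223), and the bracket at (417,168).

Possible mix-ups for the pads are grey (271,237), grey (326,223), pink (362,293) and purple (174,318). I choose the two grey ones. For the gauge, the jar at (204,159) is the only upright black thing besides the bracket grip at (422,140). I choose the one with the dial on the white stand.

```bash
cat > m.py <<'E'
from h import *
D=np.load('/tmp/top0.npy');P=cloud('top',D);I=cv2.imread('pics/top0.png')
def rect(u0,u1,v0,v1,z0,z1,name,extra=None):
    m=np.zeros((480,640),bool); m[v0:v1,u0:u1]=1
    m&=(P[...,2]>z0)&(P[...,2]<z1)
    if extra is not None:m&=extra
    q=P[m]; r=cv2.minAreaRect((q[:,:2]*1000).astype(np.float32))
    print(name,m.sum(),'z',np.round(np.median(q[:,2])*1000,1),'c',np.round(r[0],1),'size',np.round(r[1],1),'ang',round(r[2],1),'mean',np.round(q.mean(0)*1000,1))
print('table z',np.median(P[200:230,440:480,2]))
rect(245,298,200,275,.025,.045,'padL'); rect(300,352,190,258,.025,.045,'padR')
rect(175,222,232,285,.025,.042,'stand'); rect(175,222,232,285,.12,.16,'handle');rect(175,222,232,285,.06,.12,'dial')
rect(385,445,150,195,.05,.075,'bar');rect(405,440,125,152,.075,.1,'bgrip');rect(385,445,125,195,.01,.075,'brk')
rect(355,385,190,220,.012,.03,'tape');rect(185,222,140,175,.085,.12,'jar');rect(235,300,135,160,.006,.03,'pen')
rect(330,392,262,325,.025,.045,'pink');rect(140,210,290,345,.025,.045,'purple');rect(485,540,240,295,.01,.06,'dish')
rect(60,170,200,270,.03,.15,'woodbox')
V=cv2.resize(I[180:300,160:380],None,fx=3.6,fy=3.6,interpolation=cv2.INTER_CUBIC);cv2.imwrite('pics/crop0.png',V)
E
python3 m.py
```

```text
table z -0.00045685378135507104
padL 1250 z 33.8 c [493.6 177.5] size [ 66.3 139.7] ang 85.5 mean [493.4 177.3  33.8]
padR 1226 z 33.6 c [527.9  26.2] size [140.2  66.1] ang 11.2 mean [527.5  26.4  33.7]
stand 419 z 35.9 c [434.3 375. ] size [89.9 87.3] ang 3.9 mean [426.2 359.   35.8]
handle 111 z 126.7 c [435.8 374. ] size [45.4 32.9] ang 3.2 mean [435.5 365.9 131.7]
dial 322 z 99.5 c [457.5 369.2] size [78.3 53.6] ang 43.0 mean [460.8 371.6  97.9]
bar 605 z 59.6 c [ 661.6 -218.6] size [107.2  61. ] ang 82.5 mean [ 651.2 -216.4   59.6]
bgrip 124 z 85.8 c [ 744.4 -231.5] size [30.7 30.5] ang 56.4 mean [ 744.2 -231.2   85.7]
brk 1309 z 47.0 c [ 698.9 -234.2] size [125.5 139.4] ang 81.3 mean [ 678.9 -219.5   43. ]
tape 189 z 19.4 c [576.4 -91.5] size [49.5 49.4] ang 84.0 mean [577.  -91.6  19.5]
jar 232 z 99.9 c [706.1 353.3] size [44.3 40.4] ang 43.8 mean [705.5 352.5  99.7]
pen 312 z 11.1 c [744.6 189. ] size [ 67.  176.7] ang 0.1 mean [745.4 192.8  11.1]
pink 1263 z 33.6 c [338.5 -64.4] size [ 66.3 139.6] ang 46.2 mean [338.5 -64.2  33.6]
purple 1314 z 34.0 c [281.4 443.2] size [140.5  67.7] ang 59.0 mean [281.7 442.6  33.9]
dish 1212 z 24.2 c [ 416.7 -472.9] size [118.3 154.7] ang 72.3 mean [ 400.4 -477.7   26.8]
woodbox 4307 z 75.1 c [500.7 599.5] size [120.7 233.6] ang 8.5 mean [500.3 593.4  73.7]
```

View pics/crop0.png

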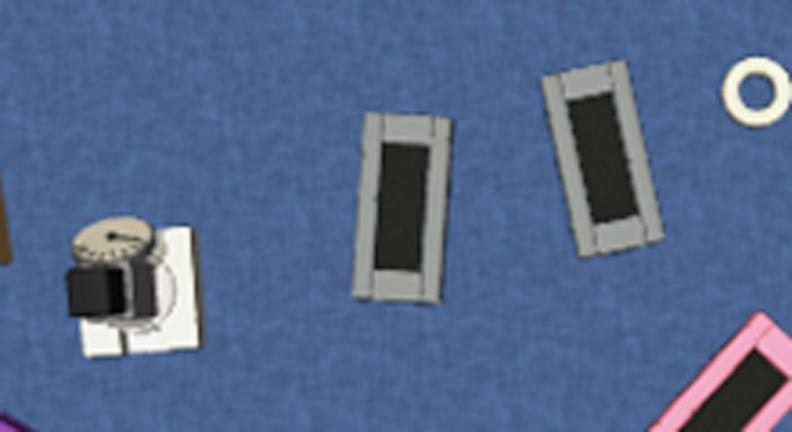

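The crop shows the gauge upright with its dial up-image (world +x), the left grey pad at crop (400,207), the right grey pad at (603,158), and pink left aside. Sizes match 140x66x34 and 90x86x36. I'll refine the handle and bracket using both cameras.

```bash
cat > m2.py <<'E'
from h import *
for n in('top','scene'):
    P=cloud(n,np.load(f'/tmp/{n}0.npy'));I=cv2.imread(f'pics/{n}0.png')
    def rect(c,h,z0,z1,name,bright=None):
        m=(abs(P[...,0]-c[0])<h)&(abs(P[...,1]-c[1])<h)&(P[...,2]>z0)&(P[...,2]<z1)
        if bright: m&=(I.max(-1)>bright)
        q=P[m]
        if len(q)<5: print(n,name,len(q));return
        r=cv2.minAreaRect((q[:,:2]*1000).astype(np.float32))
        print(n,name,m.sum(),'z',np.round(np.median(q[:,2])*1000,1),'c',np.round(r[0],1),'size',np.round(r[1],1),'ang',round(r[2],1),'mean',np.round(q.mean(0)*1000,1))
    rect((.434,.375),.06,.170,.185,'handletop'); rect((.434,.375),.07,.030,.040,'standtop')
    rect((.65,-.218),.07,.057,.062,'bar');rect((.744,-.231),.04,.08,.092,'bgrip');rect((.68,-.22),.08,.044,.055,'brk50')
    rect((.4936,.1775),.09,.03,.038,'padL');rect((.528,.0262),.09,.03,.038,'padR')
E
python3 m2.py
```

```text
top handletop 171 z 176.5 c [434.5 374.8] size [34.  29.4] ang 2.4 mean [434.1 374.6 176.6]
top standtop 352 z 35.7 c [434.2 375. ] size [89.7 87.3] ang 3.9 mean [426.1 359.3  35.6]
top bar 300 z 59.5 c [ 651.4 -217.4] size [104.6  39.4] ang 81.8 mean [ 652.4 -217.1   59.6]
top bgrip 110 z 85.8 c [ 744.4 -232. ] size [30.7 29.4] ang 61.2 mean [ 744.7 -232.2   86.2]
top brk50 135 z 50.2 c [ 691.8 -224. ] size [106.7 121.9] ang 80.9 mean [ 667.8 -215.2   49.8]
top padL 970 z 33.9 c [493.6 177.7] size [ 65.9 139.7] ang 85.3 mean [493.4 177.9  33.9]
top padR 1021 z 33.8 c [527.5  26.4] size [139.6  65.7] ang 11.5 mean [527.1  26.3  33.8]
scene handletop 193 z 177.7 c [434.7 376.4] size [37.7 29.6] ang 6.1 mean [436.4 377.9 177.1]
scene standtop 441 z 36.9 c [433.1 376.5] size [93.3 87.5] ang 3.9 mean [443.5 395.4  36.5]
scene bar 205 z 60.4 c [ 651.9 -215.9] size [112.   39.2] ang 80.7 mean [ 652.6 -215.1   60.1]
scene bgrip 88 z 86.8 c [ 745.6 -231.8] size [28.9 31.8] ang 40.0 mean [ 745.8 -228.9   86.8]
scene brk50 141 z 47.7 c [ 690.3 -203.7] size [113.7 112.8] ang 21.4 mean [ 692.3 -206.4   48.2]
scene padL 1015 z 34.8 c [493.3 177.8] size [ 70.3 142.7] ang 87.0 mean [495.5 179.9  34.8]
scene padR 867 z 34.8 c [526.6  26.9] size [143.6  68.9] ang 11.4 mean [529.4  29.   34.6]
```

Call:
send_rows --plan '[[[-4,-1,0],[0,0,-6],8.5],[[-9,-2.2,0],[0,0,-12],8.5],[[-14,-3.5,0],[0,0,-18],8.5],[[-19,-4.7,0],[0,0,-23],8.5],[[-23,-5.7,0],[0,0,-26.2],8.5],[[-25.9,-6.4,0],[0,0,-26.2],8.5],[[-25.9,-6.4,0],[0,0,-26.2],8.5],[[-25.9,-6.4,2],[0,0,-26.2],8.5]]' --force 40

```text
t: 1.1
tcp_pos: [0.434, 0.3748, 0.386]
tcp_rot: [3.139, 0.003, -3.075]
wrist_force: [-0.4, 0.1, -0.6]
finger_gap: 0.085
grip_force: 0.0
```

Call:
send_rows --plan '[[[0,0,2],[0,0,0],8.5],[[0,0,5],[0,0,0],8.5],[[0,0,7],[0,0,0],8.5],[[0,0,7.8],[0,0,0],8.5],[[0,0,7.8],[0,0,0],6],[[0,0,7.8],[0,0,0],4],[[0,0,7.8],[0,0,0],2],[[0,0,7.8],[0,0,0],2]]' --force 50

```text
t: 2.1
tcp_pos: [0.4341, 0.3747, 0.308]
tcp_rot: [3.14, 0.002, -3.074]
wrist_force: [-0.3, 1.4, 3.3]
finger_gap: 0.0293
grip_force: 51.3
```

Call:
send_rows --plan '[[[0,0,0],[0,0,0],2],[[0,0,0],[0,0,0],2],[[0,0,0],[0,0,0],2],[[0,0,0],[0,0,0],2],[[0,0,-0.5],[0,0,0],2],[[0,0,-2],[0,0,0],2],[[0,0,-4],[0,0,0],2],[[0,0,-4],[0,0,0],2]]'

```text
t: 3.1
tcp_pos: [0.4344, 0.3745, 0.3486]
tcp_rot: [3.14, 0.004, -3.074]
wrist_force: [-0.3, 0.0, -4.2]
finger_gap: 0.0294
grip_force: 50.7
```

Call:
send_rows --plan '[[[-0.7,-3,0],[0,0,0],2],[[-1.6,-7,0],[0,0,0],2],[[-2.6,-11.5,0],[0,0,0],2],[[-3.6,-16,0],[0,0,0],2],[[-4.4,-19,0],[0,0,0],2],[[-4.6,-20.05,0],[0,0,0],2],[[-4.6,-20.05,1],[0,0,0],2],[[-4.6,-20.05,2],[0,0,0],2]]'

```text
t: 4.1
tcp_pos: [0.4926, 0.1781, 0.3255]
tcp_rot: [3.141, -0.001, -3.073]
wrist_force: [-0.6, -0.3, -4.6]
finger_gap: 0.0294
grip_force: 51.2
```

Call:
send_rows --plan '[[[0,0,0.6],[0,0,0],2],[[0,0,1.2],[0,0,0],2],[[0,0,1.7],[0,0,0],2],[[0,0,2.1],[0,0,0],2],[[0,0,2.25],[0,0,0],2],[[0,0,2.3],[0,0,0],2],[[0,0,2.35],[0,0,0],2],[[0,0,2.35],[0,0,0],2]]'

```text
t: 5.1
tcp_pos: [0.4935, 0.1778, 0.3059]
tcp_rot: [3.141, 0.001, -3.074]
wrist_force: [-7.0, 1.0, 11.1]
finger_gap: 0.0295
grip_force: 53.4
```

```bash
cat > g.py <<'E'
import sys
from h import *
tag=sys.argv[1];x,y=float(sys.argv[2]),float(sys.argv[3])
I,D=shot('scene',tag); s=bot.state(); print(s['t'],s['tcp_pos'],s['wrist_force'],s['wrist_torque'],s['tcp_rot'])
u,v=proj('scene',(x+.05,y,.034+.055)).astype(int); print(u,v)
P=cloud('scene',D); V=I[max(v-70,0):v+70,max(u-90,0):u+90,::-1]
cv2.imwrite(f'pics/{tag}c.png',cv2.resize(V,None,fx=4.2,fy=4.2,interpolation=cv2.INTER_CUBIC))
E
python3 g.py L .4935 .1777
```

```text
5.15 [0.49344338 0.17777537 0.30591193] [-6.02619904  0.98690134 11.27440869] [ 0.1032283   1.71601089 -0.11584916] [ 3.14056321e+00  1.00814657e-03 -3.07426174e+00]
334 296
```

View pics/Lc.png

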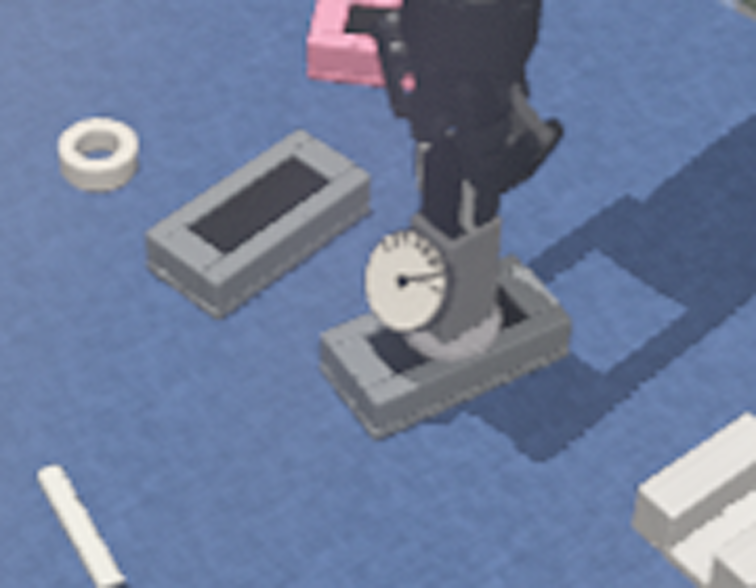

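The crop shows the foot flat on the left pad, at crop (455,340). The needle at crop (405,280) points right of upright to (440,273), which means firm. I'll hold longer, then lift.

Call:
send_rows --plan '[[[0,0,0.05],[0,0,0],2],[[0,0,0.05],[0,0,0],2],[[0,0,0.05],[0,0,0],2],[[0,0,0.05],[0,0,0],2],[[0,0,0.05],[0,0,0],2],[[0,0,-1],[0,0,0],2],[[0,0,-2.5],[0,0,0],2],[[0,0,-4],[0,0,0],2]]'

```text
t: 6.15
tcp_pos: [0.4933, 0.177, 0.3438]
tcp_rot: [-3.141, 0.0, -3.074]
wrist_force: [0.5, -0.3, -3.9]
finger_gap: 0.0293
grip_force: 51.2
```

Call:
send_rows --plan '[[[-0.4,-3,0],[0,0,0],2],[[-1,-6.5,0],[0,0,0],2],[[-1.6,-10.5,0],[0,0,0],2],[[-2.1,-13.5,0],[0,0,0],2],[[-2.4,-15.3,0],[0,0,0],2],[[-2.4,-15.3,0.5],[0,0,0],2],[[-2.4,-15.3,1.3],[0,0,0],2],[[-2.4,-15.3,2],[0,0,0],2]]'

```text
t: 7.15
tcp_pos: [0.5269, 0.0273, 0.3222]
tcp_rot: [3.141, -0.001, -3.073]
wrist_force: [0.2, -0.2, -5.0]
finger_gap: 0.0293
grip_force: 51.5
```

Call:
send_rows --plan '[[[0,0,0.6],[0,0,0],2],[[0,0,1.2],[0,0,0],2],[[0,0,1.6],[0,0,0],2],[[0,0,1.9],[0,0,0],2],[[0,0,2],[0,0,0],2],[[0,0,2],[0,0,0],2],[[0,0,2],[0,0,0],2],[[0,0,2],[0,0,0],2]]'

```text
t: 8.15
tcp_pos: [0.5276, 0.0266, 0.3059]
tcp_rot: [3.141, 0.0, -3.074]
wrist_force: [-5.7, 1.9, 9.7]
finger_gap: 0.0295
grip_force: 53.3
```

```bash
python3 g.py R .5273 .0264
```

```text
8.2 [0.52764802 0.02656123 0.30591013] [-5.87662208  2.25187137 11.10987292] [ 0.3717157   1.40951274 -0.06688334] [ 3.14103731e+00  4.06691246e-04 -3.07418885e+00]
288 266
```

View pics/Rc.png

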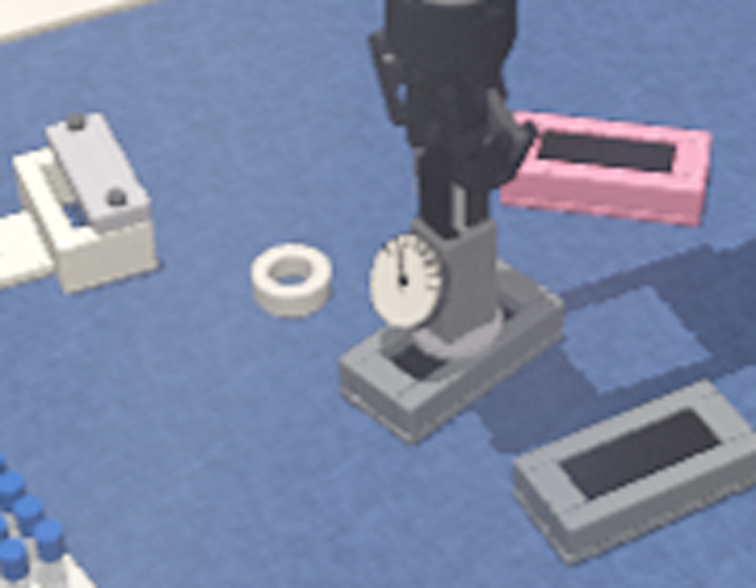

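The right pad's needle at crop (403,280) points about upright or slightly left, to (400,245). That is roughly 85–90° short of the left pad's reading, so the left pad is the firm one. I'll hold, lift and return the gauge.

Call:
send_rows --plan '[[[0,0,0],[0,0,0],2],[[0,0,0],[0,0,0],2],[[0,0,0],[0,0,0],2],[[0,0,0],[0,0,0],2],[[0,0,-1],[0,0,0],2],[[0,0,-2.5],[0,0,0],2],[[0,0,-4],[0,0,0],2],[[0,0,-5.35],[0,0,0],2]]'

```text
t: 9.2
tcp_pos: [0.5277, 0.0262, 0.358]
tcp_rot: [-3.141, 0.001, -3.074]
wrist_force: [0.6, -0.6, -4.1]
finger_gap: 0.0295
grip_force: 51.4
```

Call:
send_rows --plan '[[[0.6,3,0],[0,0,0],2],[[1.5,7.5,0],[0,0,0],2],[[2.5,12.5,0],[0,0,0],2],[[3.5,17.5,0],[0,0,0],2],[[4.5,22.5,0],[0,0,0],2],[[5.5,27.5,0],[0,0,0],2],[[6.4,32.5,0],[0,0,0],2],[[7,35.35,0],[0,0,0],2]]'

```text
t: 10.2
tcp_pos: [0.4329, 0.3766, 0.3574]
tcp_rot: [3.141, 0.001, -3.072]
wrist_force: [0.7, -0.9, -4.8]
finger_gap: 0.0296
grip_force: 51.7
```

Call:
send_rows --plan '[[[0,0,0],[0,0,0],2],[[0,0,0],[0,0,0],2],[[0,0,1],[0,0,0],2],[[0,0,2.2],[0,0,0],2],[[0,0,3.4],[0,0,0],2],[[0,0,4.2],[0,0,0],2],[[0,0,4.6],[0,0,0],2],[[0,0,4.6],[0,0,0],2]]'

```text
t: 11.2
tcp_pos: [0.4337, 0.3742, 0.3103]
tcp_rot: [-3.141, -0.001, -3.074]
wrist_force: [0.5, -0.1, -3.8]
finger_gap: 0.0295
grip_force: 51.9
```

Call:
send_rows --plan '[[[-0.03,0.05,0.2],[0,0,0],2],[[-0.03,0.05,0.3],[0,0,0],2],[[-0.03,0.05,0.35],[0,0,0],2],[[-0.03,0.05,0.35],[0,0,0],2],[[-0.03,0.05,0.35],[0,0,0],3.5],[[-0.03,0.05,0.35],[0,0,0],5],[[-0.03,0.05,0.35],[0,0,0],8.5],[[-0.03,0.05,0.35],[0,0,0],8.5]]'

```text
t: 12.2
tcp_pos: [0.4341, 0.3748, 0.3073]
tcp_rot: [3.142, 0.0, -3.074]
wrist_force: [-0.7, -0.2, 0.3]
finger_gap: 0.0832
grip_force: 0.0
```

Call:
send_rows --plan '[[[0,0,0],[0,0,0],8.5],[[0,0,0],[0,0,0],8.5],[[0,0,-1],[0,0,0],8.5],[[0,0,-3],[0,0,0],8.5],[[0,0,-5],[0,0,0],8.5],[[0,0,-7],[0,0,0],8.5],[[0,0,-8],[0,0,0],8.5],[[0,0,-8],[0,0,0],8.5]]'

```text
t: 13.2
tcp_pos: [0.4342, 0.3749, 0.3884]
tcp_rot: [3.14, 0.002, -3.074]
wrist_force: [-0.9, -0.3, -0.5]
finger_gap: 0.0853
grip_force: 0.0
```

Call:
send_rows --plan '[[[-0.1,-3,0],[0,0,2],8.5],[[-0.3,-7,0],[0,0,4],8.5],[[-0.4,-11.5,0],[0,0,6],8.5],[[-0.55,-16,0],[0,0,8.5],8.5],[[-0.65,-19,1],[0,0,8.5],8.5],[[-0.65,-19.45,4],[0,0,8.5],8.5],[[-0.65,-19.45,7],[0,0,8.5],8.5],[[-0.65,-19.45,10],[0,0,8.5],8.5]]'

```text
t: 14.2
tcp_pos: [0.4531, 0.1807, 0.2854]
tcp_rot: [-3.141, -0.001, 3.06]
wrist_force: [-0.5, 0.5, -0.5]
finger_gap: 0.0848
grip_force: 0.0
```

```bash
python3 - <<'E'
from h import *
for n in('top','scene'): shot(n,n+'0')
E
cp pics/scene0.png pics/scene1.png; python3 m2.py | grep -E "stand|handle|pad"; python3 -c "
from h import *
print(bot.state()['tcp_pos'],bot.state()['tcp_rot'])"
```

```text
top handletop 174 z 176.6 c [432.4 374. ] size [31.2 33.9] ang 89.7 mean [433.3 374.2 176.8]
top standtop 321 z 35.9 c [434.2 375.5] size [89.7 87.2] ang 3.9 mean [427.2 358.   35.7]
top padL 297 z 34.1 c [518.3 175.4] size [65.6 89.2] ang 85.1 mean [537.5 168.8  34. ]
top padR 992 z 33.9 c [527.7  26.3] size [139.7  65.7] ang 11.3 mean [527.1  26.3  33.9]
scene handletop 191 z 177.7 c [434.1 375.8] size [36.3 30.9] ang 3.4 mean [435.2 377.4 177. ]
scene standtop 434 z 36.7 c [433.3 376.1] size [93.4 87.9] ang 3.6 mean [443.8 394.1  36.4]
scene padL 1010 z 35.0 c [493.5 177.5] size [ 71.9 142. ] ang 85.5 mean [495.8 180.2  34.8]
scene padR 834 z 34.9 c [526.7  27.3] size [141.4  70.1] ang 11.4 mean [529.8  28.9  34.7]
[0.4512181  0.18050809 0.28284184] [-3.13874554 -0.00978399  3.06041609]
```

View pics/scene1.png

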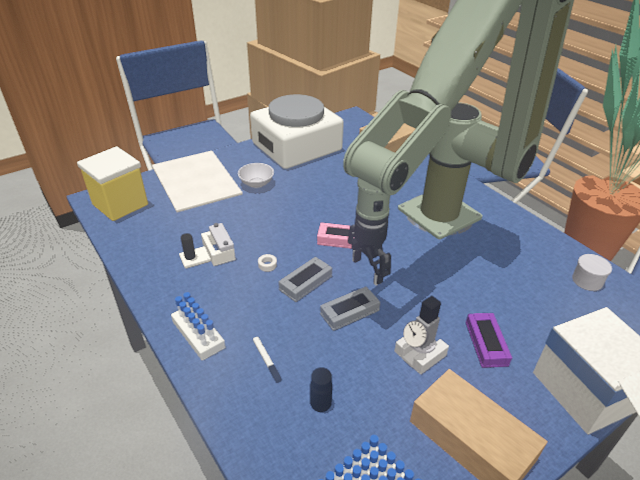

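The gauge stands upright on its stand at (420,330). The pads are unmoved, and the gripper is above the rear end of the left pad at (375,270). Next I descend and grip it.

Call:
send_rows --plan '[[[0,0,2],[0,0,0],8.5],[[0,0,5],[0,0,0],8.5],[[0,0,8],[0,0,0],8.5],[[0,0,10],[0,0,0],8.5],[[0,0,10.8],[0,0,0],8.5],[[0,0,10.8],[0,0,0],7.5],[[0,0,10.8],[0,0,0],5.5],[[0,0,10.8],[0,0,0],5.5]]'

```text
t: 15.3
tcp_pos: [0.4544, 0.1813, 0.1805]
tcp_rot: [3.141, 0.002, 3.061]
wrist_force: [-0.3, -1.0, 4.0]
finger_gap: 0.0649
grip_force: 57.7
```

Call:
send_rows --plan '[[[0,0,0],[0,0,0],5.5],[[0,0,0],[0,0,0],5.5],[[0,0,-0.5],[0,0,0],5.5],[[0,0,-1.5],[0,0,0],5.5],[[0,0,-2.5],[0,0,0],5.5],[[0,0,-3.2],[0,0,0],5.5],[[0,0,-3.2],[0,0,0],5.5],[[0,0,-3.2],[0,0,0],5.5]]' --force 70

```text
t: 16.3
tcp_pos: [0.4535, 0.1811, 0.2111]
tcp_rot: [-3.141, -0.0, 3.061]
wrist_force: [0.1, 0.4, -3.2]
finger_gap: 0.0646
grip_force: 78.0
```

Run:
```python
from h import *
I,D=shot('scene','lift');P=cloud('scene',D);s=bot.state();print(s['tcp_pos'],s['tcp_rot'],s['wrist_force'])
m=(abs(P[...,0]-.50)<.1)&(abs(P[...,1]-.178)<.09)&(P[...,2]>.045)&(P[...,2]<.085)
m&=(P[...,0]>.47)
q=P[m]; A=np.c_[q[:,:2],np.ones(len(q))]; print(len(q),np.percentile(q[:,2],[5,25,50,75,95]))
for _ in range(5):
    c=np.linalg.lstsq(A,q[:,2],rcond=None)[0]; k=abs(q[:,2]-A@c)<.004; q,A=q[k],A[k]
print(len(q),c, 'slope deg',np.degrees(c[:2]))
```

```text
[0.45334401 0.18108215 0.21086569] [-3.14136247e+00 -8.50756738e-04  3.06069364e+00] [ 0.76160602  0.46751191 -3.64057594]
961 [0.04892381 0.0616765  0.06467834 0.06624373 0.06821286]
575 [-0.03367758 -0.04670288  0.08997889] slope deg [-1.92958326 -2.67587794]
```

Call:
send_rows --plan '[[[0,0,-1.5],[0,0,0],5.5],[[0,0,-3.4],[0,0,0],5.5],[[-0.3,-2.5,-3.4],[0,0,0.5],5.5],[[-0.9,-6.5,-3.4],[0,0,1],5.5],[[-1.5,-11,-3.4],[0,0,1.5],5.5],[[-2.1,-15.5,-3.4],[0,0,2],5.5],[[-2.7,-20,-3.4],[0,0,2.5],5.5],[[-3.3,-24.5,-3.4],[0,0,3],5.5]]'

```text
t: 17.35
tcp_pos: [0.4669, -0.0673, 0.2462]
tcp_rot: [-3.141, 0.001, 3.008]
wrist_force: [1.3, 0.4, -2.6]
finger_gap: 0.0646
grip_force: 78.7
```

Call:
send_rows --plan '[[[-0.4,-4.5,0],[0,0,0.4],5.5],[[-0.7,-8.5,0],[0,0,0.85],5.5],[[-1,-11,0],[0,0,0.85],5.5],[[-1.1,-12.3,0],[0,0,0.85],5.5],[[-1.1,-12.5,0],[0,0,0.85],5.5],[[-1.1,-12.5,1],[0,0,0.85],5.5],[[-1.1,-12.5,2.5],[0,0,0.85],5.5],[[-1.1,-12.5,4],[0,0,0.85],5.5]]'

```text
t: 18.35
tcp_pos: [0.4607, -0.1901, 0.2036]
tcp_rot: [3.141, -0.002, 2.995]
wrist_force: [-0.3, 1.4, -3.4]
finger_gap: 0.0646
grip_force: 78.8
```

Run:
```python
from h import *
s=bot.state();print(s['tcp_pos'],s['tcp_rot'],s['wrist_force'],s['qpos'])
I,D=shot('scene','pre');I2,D2=shot('top','pret')
for n,D_,I_ in(('scene',D,I),('top',D2,I2)):
    P=cloud(n,D_)
    for nm,c,h,z0,z1 in(('bar',(.651,-.217),.07,.057,.062),('grip',(.744,-.231),.04,.08,.092),('pad',(.53,-.197),.09,.048,.07)):
        m=(abs(P[...,0]-c[0])<h)&(abs(P[...,1]-c[1])<h)&(P[...,2]>z0)&(P[...,2]<z1)
        if nm=='pad': m&=P[...,0]>.51
        r=cv2.minAreaRect((P[m][:,:2]*1000).astype(np.float32)); print(n,nm,m.sum(),np.median(P[m][:,2]),r)
V=I[190:310,150:370,::-1];cv2.imwrite('pics/prec.png',cv2.resize(V,None,fx=3.5,fy=3.5))
```

```text
[ 0.46068092 -0.19008167  0.20359139] [ 3.14083062e+00 -1.51328937e-03  2.99466066e+00] [-0.25485291  1.38080207 -3.42930446] [-5.65196818e-01  3.15926511e-01  1.88091050e+00  1.00677117e-04
  9.46447999e-01 -1.98911950e+00]
scene bar 210 0.06044613426889578 ((651.138671875, -217.4691619873047), (114.53543090820312, 40.94995880126953), 79.7001953125)
scene grip 82 0.08699595286712625 ((743.9177856445312, -231.4532470703125), (31.094392776489258, 31.246824264526367), 40.81836700439453)
scene pad 351 0.05717380399855021 ((538.51416015625, -202.0493927001953), (72.97342681884766, 61.751121520996094), 85.67172241210938)
top bar 320 0.05958230947305132 ((651.6765747070312, -217.08035278320312), (104.43055725097656, 40.3432502746582), 80.96350860595703)
top grip 108 0.08619687290975664 ((744.6846923828125, -231.66468811035156), (29.627023696899414, 29.622385025024414), 62.11628341674805)
top pad 325 0.05336725371937101 ((536.5700073242188, -200.26927185058594), (66.1626968383789, 62.831722259521484), 81.73550415039062)
```

View pics/prec.png

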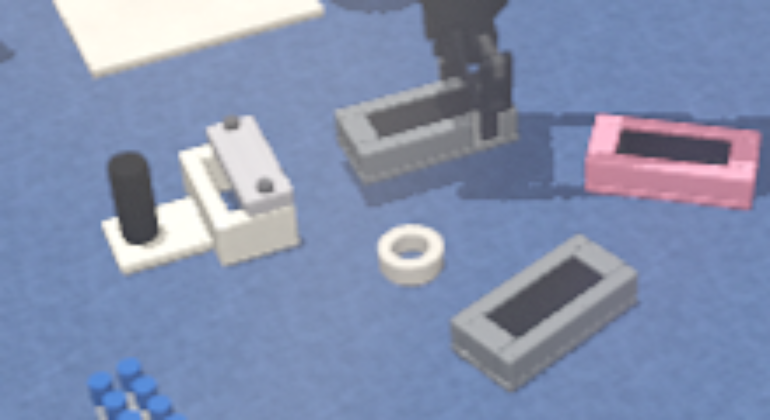

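The crop shows the pad held level at crop (420,130), lined up with the bracket mouth at (240,170), with the tape clear at (410,255). I'll lower it and approach.

Call:
send_rows --plan '[[[0,0.1,0.8],[0,0,0.4],5.5],[[0,0.1,1.6],[0,0,0.4],5.5],[[-0.5,0.1,2.2],[0,0,0.4],5.5],[[-1.5,0.1,2.5],[0,0,0.4],5.5],[[-2.8,0.1,2.5],[0,0,0.4],5.5],[[-4,0.1,2.5],[0,0,0.4],5.5],[[-5,0.1,2.5],[0,0,0.4],5.5],[[-5,0.1,2.5],[0,0,0.4],5.5]]'

```text
t: 19.45
tcp_pos: [0.5122, -0.1979, 0.1807]
tcp_rot: [-3.141, 0.004, 2.987]
wrist_force: [1.2, 0.0, -0.4]
finger_gap: 0.0643
grip_force: 79.0
```

```bash
cat > b.py <<'E'
import sys
from h import *
s=bot.state();print(s['t'],s['tcp_pos'],s['tcp_rot'],s['wrist_force'])
t=sys.argv[1]
for n in('top','scene'):
    I,D=shot(n,t+n); P=cloud(n,D); c=np.array([.6614,-.2186]); a=np.radians(-8.8)
    B=(P[...,:2]-c)@np.array([[np.cos(a),-np.sin(a)],[np.sin(a),np.cos(a)]]); z=P[...,2]
    def st(nm,m):
        m&=(abs(B[...,1])<.09)
        q=B[m].astype(np.float32)*1000
        if len(q)<8: print(n,nm,len(q));return
        print(n,nm,len(q),'z',round(np.median(z[m])*1000,1),'x',q[:,0].min(),q[:,0].max(),'y',np.percentile(q[:,1],[1,50,99]).round(1),'rect',np.round(cv2.minAreaRect(q)[0],1),np.round(cv2.minAreaRect(q)[1],1),round(cv2.minAreaRect(q)[2],1))
    st('pad',(B[...,0]>-.2)&(B[...,0]<-.033)&(z>.029)&(z<.042))
    st('bar',(B[...,0]>-.04)&(B[...,0]<.015)&(z>.057)&(z<.062))
    st('guides',(B[...,0]>-.045)&(B[...,0]<.05)&(z>.035)&(z<.055))
E
python3 b.py a
```

```text
19.45 [ 0.51218909 -0.19793641  0.18067578] [-3.14071418  0.00373458  2.9865248 ] [ 1.24013146  0.03359374 -0.36159828]
top pad 276 z 33.2 x -180.83273 -40.717575 y [-34.   17.   30.9] rect [-108.     5.3] [ 64.5 142.5] 81.7
top bar 326 z 59.6 x -30.459358 10.322737 y [-51.1   1.3  51.8] rect [-10.2   0. ] [104.8  40.5] 89.6
top guides 342 z 42.1 x -44.884964 35.62531 y [-52.6   2.   52.8] rect [-4.7 -0.5] [ 80.5 107.2] 0.2
scene pad 627 z 35.2 x -182.3424 -41.319405 y [-36.9   2.6  41.8] rect [-111.4    4.6] [140.7  84.7] 1.7
scene bar 220 z 60.2 x -29.954504 10.284611 y [-52.2   3.1  54.5] rect [-9.9  0.7] [109.5  39.9] 89.7
scene guides 294 z 42.8 x -44.757298 35.12894 y [-53.   27.4  55.5] rect [-4.9  0.1] [114.5  79.6] 89.7
```

Call:
send_rows --plan '[[[0,0.18,0],[0,0,0],5.5],[[-0.5,0.18,0],[0,0,0],5.5],[[-1.3,0.18,0],[0,0,0],5.5],[[-2.1,0.18,0],[0,0,0],5.5],[[-3,0.18,0],[0,0,0],5.5],[[-4,0.18,0],[0,0,0],5.5],[[-5,0.18,0],[0,0,0],5.5],[[-5.5,0.18,0],[0,0,0],5.5]]'

```text
t: 20.55
tcp_pos: [0.5643, -0.2039, 0.1806]
tcp_rot: [3.141, -0.005, 2.987]
wrist_force: [-8.5, 1.7, 9.9]
finger_gap: 0.0649
grip_force: 80.4
```

Call:
send_rows --plan '[[[-0.1,0,-0.05],[0,0,0],5.5],[[-0.2,0,-0.05],[0,0,0],5.5],[[-0.3,0,-0.05],[0,0,0],5.5],[[-0.4,0,-0.05],[0,0,0],5.5],[[-0.5,0,-0.05],[0,0,0],5.5],[[-0.6,0,-0.05],[0,0,0],5.5],[[-0.65,0,-0.05],[0,0,0],5.5],[[-0.65,0,-0.05],[0,0,0],5.5]]'

```text
t: 21.55
tcp_pos: [0.5708, -0.2049, 0.1807]
tcp_rot: [3.141, -0.003, 2.987]
wrist_force: [-5.0, -0.0, 6.0]
finger_gap: 0.0645
grip_force: 79.8
```

```bash
python3 b.py b
```

```text
21.55 [ 0.57076362 -0.20488484  0.18066141] [ 3.14114127e+00 -2.92103013e-03  2.98671901e+00] [-4.97169918 -0.01712616  5.9875909 ]
top pad 82 z 33.5 x -123.4737 -33.226177 y [-28.3   6.7  35.3] rect [-88.5  19.9] [106.7  53.9] 32.2
top bar 109 z 59.6 x -29.77189 10.121908 y [-52.   31.8  52.4] rect [-10.6   0.2] [105.1  39.8] 88.9
top guides 276 z 41.4 x -41.89201 36.32458 y [-51.9  14.8  52.4] rect [-3.  -0.1] [106.5  78.3] 89.5
scene pad 331 z 34.9 x -123.9683 -36.186447 y [-34.9   5.7  46.8] rect [-80.6   2.5] [92.7 87.3] 87.7
scene bar 204 z 60.0 x -30.069496 10.018246 y [-52.8   4.4  53.1] rect [-10.   -0.2] [111.7  40. ] 89.8
scene guides 331 z 42.3 x -44.343708 34.869934 y [-50.2  23.4  55.1] rect [-4.4  1.4] [108.3  79.7] 88.5
```

Call:
send_rows --plan '[[[-0.1,0,-0.03],[0,0,0],5.5],[[-0.2,0,-0.03],[0,0,0],5.5],[[-0.25,0,-0.03],[0,0,0],5.5],[[-0.3,0,-0.03],[0,0,0],5.5],[[-0.35,0,-0.03],[0,0,0],5.5],[[-0.4,0,-0.03],[0,0,0],5.5],[[-0.45,0,-0.03],[0,0,0],5.5],[[-0.45,0,-0.03],[0,0,0],5.5]]'

```text
t: 22.65
tcp_pos: [0.5745, -0.2055, 0.1807]
tcp_rot: [3.141, -0.006, 2.987]
wrist_force: [-10.4, 1.3, 7.5]
finger_gap: 0.0646
grip_force: 80.2
```

Call:
send_rows --plan '[[[-0.05,0,0],[0,0,0],5.5],[[-0.1,0,0],[0,0,0],5.5],[[-0.15,0,0],[0,0,0],5.5],[[-0.2,0,0],[0,0,0],5.5],[[-0.2,0,0],[0,0,0],5.5],[[-0.2,0,0],[0,0,0],5.5],[[-0.2,0,0],[0,0,0],5.5],[[-0.2,0,0],[0,0,0],5.5]]'

```text
t: 23.65
tcp_pos: [0.5752, -0.2057, 0.1806]
tcp_rot: [3.141, -0.011, 2.987]
wrist_force: [-16.7, 2.3, 12.2]
finger_gap: 0.0647
grip_force: 80.8
```

Call:
send_rows --plan '[[[0,0,0],[0,0,0],7.5],[[0,0,0],[0,0,0],8.5],[[0,0,0],[0,0,0],8.5],[[0,0,0],[0,0,0],8.5],[[0,0,-1],[0,0,0],8.5],[[0,0,-3],[0,0,0],8.5],[[0,0,-6],[0,0,0],8.5],[[0,0,-10],[0,0,0],8.5]]'

```text
t: 24.65
tcp_pos: [0.5779, -0.206, 0.2827]
tcp_rot: [3.141, -0.0, 2.987]
wrist_force: [0.4, -0.2, -0.3]
finger_gap: 0.085
grip_force: 0.0
```

Call:
send_rows --plan '[[[2,0,-3],[0,0,0],8.5],[[5,0,-6],[0,0,0],8.5],[[9,0,-8],[0,0,0],8.5],[[13,0,-8],[0,0,0],8.5],[[16,0,-8],[0,0,0],8.5],[[17,0,-8],[0,0,0],8.5],[[17,0,-8],[0,0,0],8.5],[[17,0,-8],[0,0,0],8.5]]'

```text
t: 25.65
tcp_pos: [0.411, -0.1803, 0.3616]
tcp_rot: [-3.141, 0.002, 2.987]
wrist_force: [-0.2, -0.2, -0.5]
finger_gap: 0.0847
grip_force: 0.0
```

```bash
python3 b.py c; cp pics/ctop.png pics/top0.png; cp pics/cscene.png pics/scene0.png; cp /tmp/ctop.npy /tmp/top0.npy; cp /tmp/cscene.npy /tmp/scene0.npy; python3 m2.py | grep -E "handle|standtop|padR"; python3 m.py|grep -E "tape|jar|pen|pink|purple"
```

```text
25.65 [ 0.41098742 -0.18026886  0.36164655] [-3.14100689e+00  1.64404792e-03  2.98674207e+00] [-0.22366615 -0.23043633 -0.51010413]
top pad 702 z 33.3 x -120.12292 -33.038387 y [-32.4   0.5  32.7] rect [-76.5   0.1] [66.3 87.2] 89.9
top bar 340 z 59.6 x -30.012402 10.115117 y [-51.2   1.2  52. ] rect [-9.7 -0.4] [ 40.1 105.8] 0.5
top guides 369 z 40.9 x -44.789803 35.722065 y [-52.    1.5  52.4] rect [-4.5 -0.2] [ 80.5 106.1] 0.0
scene pad 448 z 34.9 x -121.03073 -35.77494 y [-33.3   4.3  35.1] rect [-78.2  -0.5] [85.8 72.6] 0.9
scene bar 198 z 60.3 x -29.846329 9.756603 y [-53.3   1.1  54.8] rect [-10.3   0.5] [110.1  39.5] 88.9
scene guides 340 z 42.2 x -44.94311 34.985947 y [-51.8  20.2  55.4] rect [-4.9  0.5] [ 80.  112.3] 0.4
top handletop 175 z 177.2 c [432.3 374.4] size [30.3 33.9] ang 88.9 mean [433.2 374.1 177. ]
top standtop 340 z 35.5 c [434.2 375.9] size [89.7 87.6] ang 3.9 mean [427.2 358.3  35.3]
top padR 965 z 33.9 c [527.6  26.3] size [139.2  65.4] ang 11.0 mean [527.   25.9  33.9]
scene handletop 194 z 177.7 c [433.8 376.4] size [34.9 30.8] ang 2.4 mean [435.3 377.5 177. ]
scene standtop 425 z 36.9 c [431.9 375.5] size [95.4 88.6] ang 4.0 mean [444.4 393.6  36.6]
scene padR 859 z 34.8 c [527.5  27.1] size [144.2  71.7] ang 11.0 mean [530.7  28.7  34.6]
tape 190 z 19.5 c [576.8 -91.9] size [49.6 50. ] ang 1.8 mean [577.1 -92.1  19.3]
jar 229 z 99.8 c [706.1 353.2] size [42.1 40.4] ang 44.0 mean [705.7 352.6  99.4]
pen 313 z 10.9 c [745.6 187.6] size [174.9  64.6] ang 88.8 mean [745.1 192.8  11. ]
pink 1258 z 33.6 c [338.3 -64.4] size [ 66.3 139.6] ang 46.2 mean [338.6 -64.1  33.6]
purple 1310 z 33.8 c [281.8 443.3] size [140.6  67.9] ang 59.0 mean [281.8 442.7  33.8]
  return _methods._mean(a, axis=axis, dtype=dtype,
  ret = ret.dtype.type(ret / rcount)
m.py:8: RuntimeWarning: Mean of empty slice.
  print(name,m.sum(),'z',np.round(np.median(q[:,2])*1000,1),'c',np.round(r[0],1),'size',np.round(r[1],1),'ang',round(r[2],1),'mean',np.round(q.mean(0)*1000,1))
  ret = um.true_divide(
```

View pics/ctop.png

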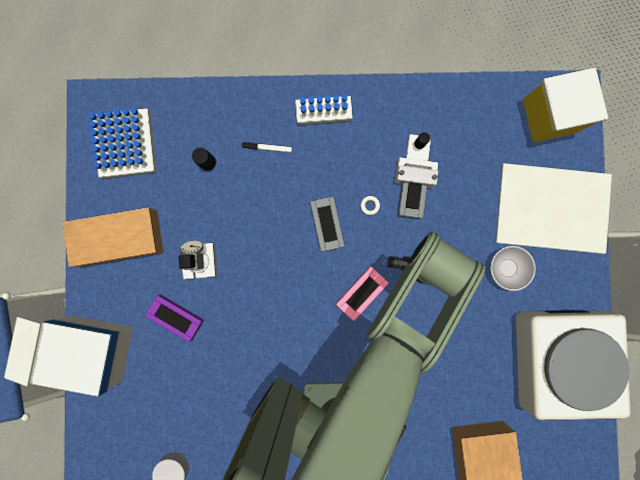

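The top view shows the firm pad home under the bar at (413,198), its rear end at bracket x = -120 as required and centred at y ≈ 0. The soft pad is untouched at (326,223), the gauge is on its stand at (196,260), and the other things have not moved.

```bash
python3 -c "
from cell import bot
print(bot.finish_job())"
```

```text
the job is handed in; nothing more can be done
None
```

The left pad was the firm one: it is now fully home in the bracket, the gauge is back on its stand, the soft right pad and the other things are where they were, and the job was handed in at about 26 s.

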